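Close the trinket jar and hold the display case open

TASK

The customer has finished looking at the porcelain jar and I want to put it back in the display case: gently set its loose cover on it where it stands, so that it sits level and fully down in the rim, and let go of it. Then lift the case's glass lid, which has a brass knob at its front edge, and hold it open at 60 degrees so that I can reach in with both hands; the lid falls shut by itself, so don't let it drop, and finish while still holding it. Leave the other goods alone.

Things in the scene. Friction and masses are not known exactly. Their poses are not given: they have to be found in the camera images.
- jar_rim (a point): Open round porcelain trinket jar, white with a blue band between two brass lines, loose on the table, 0.25 kg. Outside 80 mm across (base 68), 45 mm tall, wall 4 mm, mouth 72 mm across. This point: centre of the mouth in the plane of the rim, 45 mm above the table; z axis up.
- cover_knob (a point): Jar's loose cover, about 90 g: white disc 82 mm wide, 5 thick, blue ring on top; step under it 66 mm wide, 6 deep, drops in the jar's mouth (3 mm play). On top a brass stem (10 wide, 10 tall), then a blue knob 20 mm wide, 16 tall. Starts lying on its step on the table. Point: knob centre, 18 mm above disc top, 29 above the cover's underside, 23 above the jar's rim when seated. z axis up.
- case: Display case, fixed: dark wood box with glazed lid and blue floor with medals and coins, 220 mm deep (x), 340 wide (y), 95 tall without the lid. Origin: centre of its underside; -x is its front, towards the robot; y along the hinge line.
- lid_knob (a point): Round brass pull knob, 26 mm wide, 22 long, on a 12 mm stem 20 long, standing out of the middle of the lid's front edge; its axis is level, pointing to the robot, when shut. Point: knob centre, 31 mm out from the lid's edge, 104 mm above the table when shut. Axes turn with the lid: y along the hinge line, -x from hinge out through the knob, z square to the glass, up when shut.
- lid_hinge (a point): Middle of the lid's hinge line (y axis), at the case's far top edge, 95 mm above the table. Axes as for the knob, turning with the lid; the knob centre lies 251 mm along -x and 9 mm along z from it.
- case_lid (a joint): Angle of the case's lid, rad: 0 shut (at the start), pi/2 upright, 1.75 its stop; 60 degrees is 1.047. Opening lifts the knob up and away from the robot. Wooden frame 18 mm thick with glass, about 0.5 kg. No latch, no stay: it turns freely and falls shut when let go below upright.
- doll_red: Wooden nesting doll, red with yellow scarf, 52 mm across, 91 mm tall; stands among the jar and the cover. Bystander, not part of the job. Origin: centre of its underside.
- doll_green: Small wooden nesting doll, green with red scarf, 42 mm across, 73 mm tall. Bystander, not part of the job. Origin: centre of its underside.
- camera: Old brown camera, 60 x 135 mm with a lens barrel 26 mm out of its front, 91 mm tall. Bystander, not part of the job. Origin: centre of its underside.
- vase: Dark blue glass vase, 80 mm across, 125 mm tall. Bystander, not part of the job. Origin: centre of its underside.
- wallets: Pile of three leather wallets, about 95 x 125 mm, 36 mm tall. Bystander, not part of the job. Origin: centre of its underside.
- magnifier: Brass-rimmed magnifying glass with wooden handle lying flat: lens 100 mm across, handle 100 mm long along its -x, 16 mm tall; its centre is the lens centre.  Bystander, not part of the job. Origin: centre of its underside.
- watch_box: Open dark red box 85 x 85 x 28 mm with a pocket watch. Bystander, not part of the job. Origin: centre of its underside.
There are look-alikes about, which are no part of the job. Leave any pink or turquoise look-alike of the part that bears cover_knob alone.

How it is judged:
By the outcome, as a careful person would: the job done as asked, in the order asked, and still so for the second after the job is handed in, while the arm keeps its last pose, push and grip.
It also fails if it takes over 58 s, if anything falls off the work surface, if the arm or the gripper's body presses on something with over 40 N, if the wrist force passes 120 N, or if a joint passes its speed limit or range.

ROBOT

A 6-joint arm with a two-finger parallel gripper is mounted at the origin on the work surface. World frame = base frame: x ahead of the robot, y to its left, z up, the work surface at z = 0. Lengths are in mm, angles in rad, forces in N, time in s.
With the tool pointing down it reaches from about 350 to 875 mm from the base axis. Payload 4.2 kg.
Tool frame: the origin (TCP) lies between the finger pads; the fingertips stand 19 mm ahead of it and the grasp point (between the pads) is the TCP; y points along the fingers, z is the direction in which the jaws open and shut, and the axes are right-handed (so a half turn about y gives the same grasp; the last joint's range is limited). The gripper opens to 85 mm and grips with 20 to 120 N. Pads are 22 mm wide; open, the fingers measure 114 mm over their backs; the gripper's body (76 mm by 85 mm) begins 54 mm behind the grasp point. The pads swing forward as they close: fully open they stand 13 mm farther back than shut.
Start: joints at [1.365, 0.385, 0.008, 0, -1.194, -0.259], TCP at [280.119, 558.688, 250.312] pointing down, gripper open.
Joint ranges: [-3.14, 3.14], [-1.21, 2.06], [-1.07, 1.41], [-3.16, 2.05], [-2.99, -0.16], [-3.1, 3.1]. Speed limits (rad/s): [2.79, 2.79, 3.14, 3.14, 3.14, 3.14].

INTERFACE

Orientations are given as a unit quaternion [x, y, z, w].
In Python, from bench import arm gives the robot as it stands.
- The arm moves only by the shell command python3 -m inch 'ROWS'. ROWS is JSON, a list of rows, each a list of 7 numbers: the opening, from 0 (shut) to 1 (fully open), then the shift along the tool's x, y, z in cm, then the turn, a rotation vector about the tool's x, y, z in degrees. A call has 1 to 20 rows; each row is the pose to reach, as a shift and turn from the pose commanded when the call began, along the tool's axes at that moment; what a row does not reach only later rows make up. A row lasts 1/12 s, in which the tool goes at most 41.7 mm and 7.16 degrees, less where a joint would pass 70% of its speed; a pose out of reach is approached as far as the arm can. A call with a gripper value outside its range is refused whole. The fingers move at their own pace and stop on an object; the grip force is fixed at half the most. Time passes only in rows, so rows that repeat a pose let the fingers close. It gives the time, the measured TCP pose, the force and the opening at its end, in the units of the state.
- arm.read_state(): the state, without advancing time (a new reading comes with each control period).
- arm.get_image(name): name is "side" or "top"; returns the picture (480x640x3 uint8, red, green, blue); there is no depth.
- arm.camera_params(name): a dict with "fx", "fy", "cx", "cy" (pixels), "D" ([k1, k2, p1, p2, k3] as OpenCV has them; the pictures are not rectified), "rvec" (rotation vector, rad) and "tvec" (3), from world to camera coordinates, as OpenCV has them. Camera axes: x right, y down, z forward; pixel columns grow to the right and rows downward; lengths in mm; the calibration is good to about 2 mm. A picture is of the moment at which its call begins. camera_params takes no time and is no camera call.
- arm.job_done(): hands the job in, once; it reports no verdict.
Trained networks look in the newest picture that a camera, given by its name, has taken for a name from the list of things; names that differ only in an ending like _2 or _b are one class to them, and where a whole thing is asked for, a point or a joint stands for the part that bears it (a point fixed in the world has none). Each returns a list of dicts, best first, with "conf" (0 to 1); they miss things now and then, are a little off and sometimes report something else, mostly with a low value. They report only what shows in the picture. A call takes as long as a camera call. They do not tell look-alikes from the thing itself.
- arm.masks_of(label, camera): "mask" (480x640 bool, what is visible of it) and "extent" ([left, top, width, height] in pixels, round what is visible of it).
The state is a dict: "clock": time; "joints": joint angles; "joint_vel": joint speeds; "joint_efforts": joint torques, N m; "position": TCP position; "ee_rot": TCP orientation; "contact_force": force on the tool from outside, world axes, zero at the start; "wrist_torque": the same for the moment, N m; "gripper_width": finger opening in mm.
Only numpy, scipy, OpenCV 4.12 (cv2) and the standard library are available. Lean on these libraries where they do the work, as an engineer would, in place of code of your own. Each camera call takes 0.05 s, during which the arm holds its last target.

## Working session

There is one attempt and no reset: what is moved stays moved. The work goes in short steps, Python scripts to look and compute and a shell command to move; the robot and the scene stay as the last step left them, time stands still between calls to the robot, and variables do not carry over. Pictures are saved under pics/ and viewed, and the job is handed in when it is done.

```bash
ls; mkdir -p pics; python3 - <<'E'
from bench import arm
import cv2
print(arm.read_state())
for n in("side","top"):
    im=arm.get_image(n); cv2.imwrite(f"pics/{n}0.png",im[:,:,::-1]); print(n,arm.camera_params(n))
E
```

```text
pics
{'clock': 0.0, 'joints': array([ 1.36459778e+00,  3.85564963e-01,  6.60713853e-03, -4.95920105e-04,
       -1.19400127e+00, -2.58568873e-01]), 'joint_vel': array([ 0.00096906,  0.00044666, -0.00122184, -0.00139669, -0.00097297,
       -0.00028669]), 'joint_efforts': array([-4.33215200e-04, -3.92281187e+01,  1.88400489e+01,  4.18584377e+00,
       -4.56694936e-03,  1.68893262e-06]), 'position': array([279.88892633, 558.21100921, 249.20961067]), 'ee_rot': array([-0.16276511, -0.68731591,  0.68885323,  0.16305088]), 'contact_force': array([ 0.4557112 ,  0.20971627, -0.32773231]), 'wrist_torque': array([-0.00772522, -0.0118854 , -0.02819028]), 'gripper_width': 85.33789637199703}
side {'fx': 587.5512527137173, 'fy': 587.5512527137173, 'cx': 316.11345115605894, 'cy': 239.96810680040693, 'D': array([-0.03538854,  0.        ,  0.        ,  0.        ,  0.        ]), 'rvec': array([ 2.21646982, -0.35542587,  0.18314712]), 'tvec': array([-531.44024605,  183.93528228, 1626.81776314])}
top {'fx': 471.9327552721188, 'fy': 471.9327552721188, 'cx': 316.43248054776285, 'cy': 243.39140531310025, 'D': array([-0.02788347,  0.        ,  0.        ,  0.        ,  0.        ]), 'rvec': array([ 2.15806716, -2.21127171,  0.03505735]), 'tvec': array([  44.56204339,  550.57851301, 1304.19160544])}
```

View pics/side0.png

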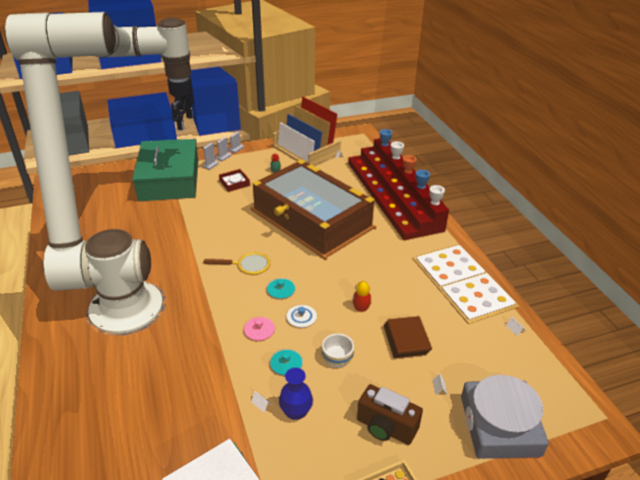

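View pics/top0.png

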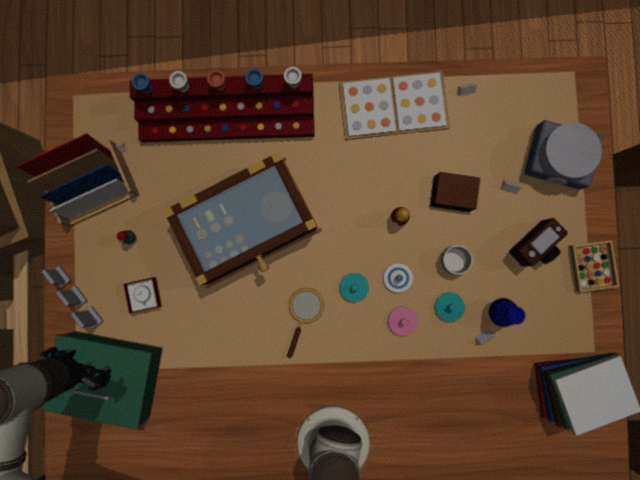

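In the top picture, four discs could be the cover: turquoise (354,288), turquoise (450,307), pink (403,321), and white with a blue ring (398,278). The white one fits the description. I'll confirm it in a crop and measure.

```bash
cat > h.py <<'E'
import numpy as np, cv2
from bench import arm
P={n:arm.camera_params(n) for n in("side","top")}
def K(n):
    p=P[n];return np.array([[p['fx'],0,p['cx']],[0,p['fy'],p['cy']],[0,0,1.]])
def proj(n,X):
    p=P[n];return cv2.projectPoints(np.array(X,float).reshape(-1,1,3),p['rvec'],p['tvec'],K(n),p['D'])[0].reshape(-1,2)
def plane(n,uv,z):
    p=P[n];q=cv2.undistortPoints(np.array(uv,float).reshape(-1,1,2),K(n),p['D']).reshape(-1,2)
    R=cv2.Rodrigues(p['rvec'])[0];C=-R.T@p['tvec'];out=[]
    for a in q:
        d=R.T@np.array([a[0],a[1],1]);out.append(C+d*(z-C[2])/d[2])
    return np.array(out)
def tri(uvs,uvt):
    A=[]
    for n,uv in(("side",uvs),("top",uvt)):
        p=P[n];q=cv2.undistortPoints(np.array(uv,float).reshape(1,1,2),K(n),p['D']).reshape(2)
        M=np.c_[cv2.Rodrigues(p['rvec'])[0],p['tvec']]
        A+= [q[0]*M[2]-M[0],q[1]*M[2]-M[1]]
    A=np.array(A);s=np.linalg.lstsq(A[:,:3],-A[:,3],rcond=None)[0];return s
def cen(m):
    y,x=np.nonzero(m);return np.array([x.mean(),y.mean()])
E
python3 - <<'E'
from h import *
for n in("side","top"):
    im=arm.get_image(n)
    for l in("cover_knob","jar_rim","lid_knob"):
        for r in arm.masks_of(l,n)[:6]:
            print(n,l,round(r['conf'],2),np.round(cen(r['mask']),1),r['extent'],r['mask'].sum())
    cv2.imwrite(f"pics/{n}1.png",im[:,:,::-1])
s=cv2.imread("pics/side1.png");t=cv2.imread("pics/top1.png")
a=cv2.resize(s[265:385,225:385],(640,480),interpolation=cv2.INTER_CUBIC);cv2.imwrite("pics/cs.png",a)
a=cv2.resize(t[225:345,325:485],(640,480),interpolation=cv2.INTER_CUBIC);cv2.imwrite("pics/ct.png",a)
a=cv2.resize(t[150:285,155:335],(800,600),interpolation=cv2.INTER_CUBIC);cv2.imwrite("pics/cc.png",a)
a=cv2.resize(s[150:258,240:384],(800,600),interpolation=cv2.INTER_CUBIC);cv2.imwrite("pics/ccs.png",a)
E
```

```text
side cover_knob 0.98 [285.4 360.3] [271.4, 351.9, 33.2, 22.9] 579
side cover_knob 0.85 [281.  287.8] [265.3, 276.9, 30.2, 19.2] 470
side cover_knob 0.75 [258.9 328. ] [244.6, 316.0, 33.2, 23.1] 591
side cover_knob 0.66 [301.5 315.3] [286.7, 308.5, 31.4, 15.7] 527
side jar_rim 0.73 [337.9 349.9] [322.0, 332.1, 36.4, 35.6] 877
side jar_rim 0.49 [313.5 195.1] [258.4, 157.1, 119.3, 74.0] 4551
side lid_knob 0.87 [313.5 195. ] [253.4, 160.5, 121.9, 71.1] 4608
top cover_knob 0.94 [402.8 320.8] [389.4, 301.6, 27.6, 36.5] 708
top cover_knob 0.73 [397.8 277.9] [384.4, 263.6, 27.9, 28.1] 674
top cover_knob 0.71 [400.  215.8] [390.3, 211.6, 20.4, 15.3] 257
top cover_knob 0.7 [449.4 306.9] [436.9, 291.7, 25.3, 29.6] 687
top cover_knob 0.69 [354.2 287.1] [339.3, 274.7, 31.7, 26.2] 632
top jar_rim 0.94 [456.2 259.2] [441.0, 245.0, 32.5, 32.7] 774
top jar_rim 0.63 [241.  220.7] [162.8, 153.1, 156.8, 135.0] 11755
top lid_knob 0.84 [239.1 218.8] [162.2, 152.0, 152.9, 133.6] 10981
```

View pics/cs.png

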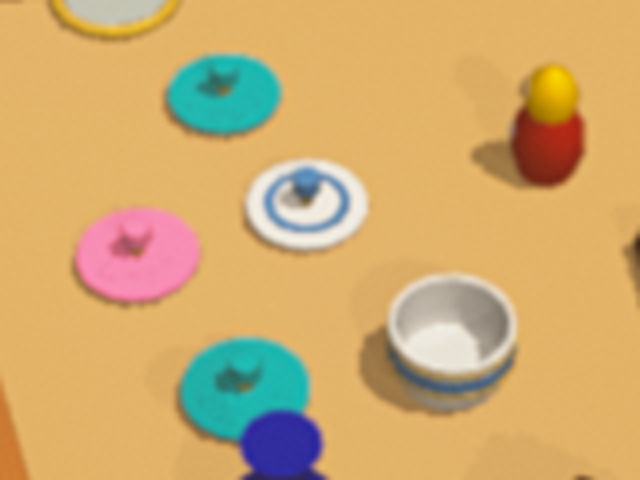

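View pics/ct.png

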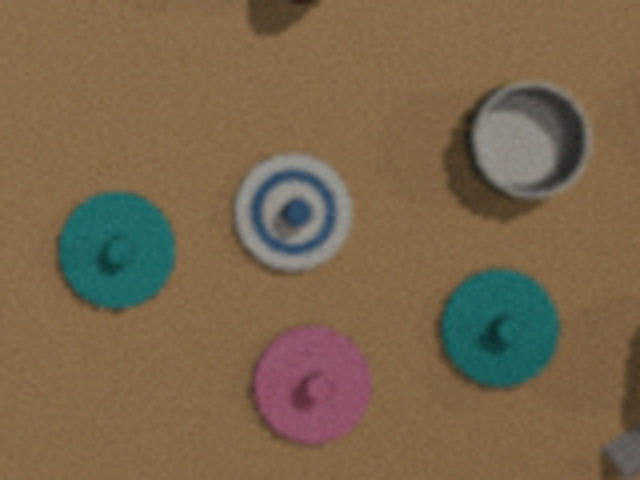

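View pics/cc.png

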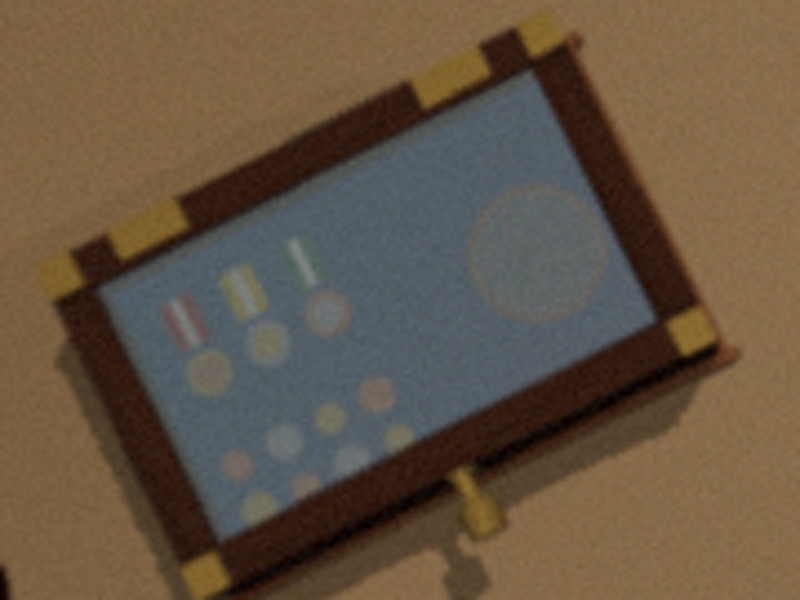

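View pics/ccs.png

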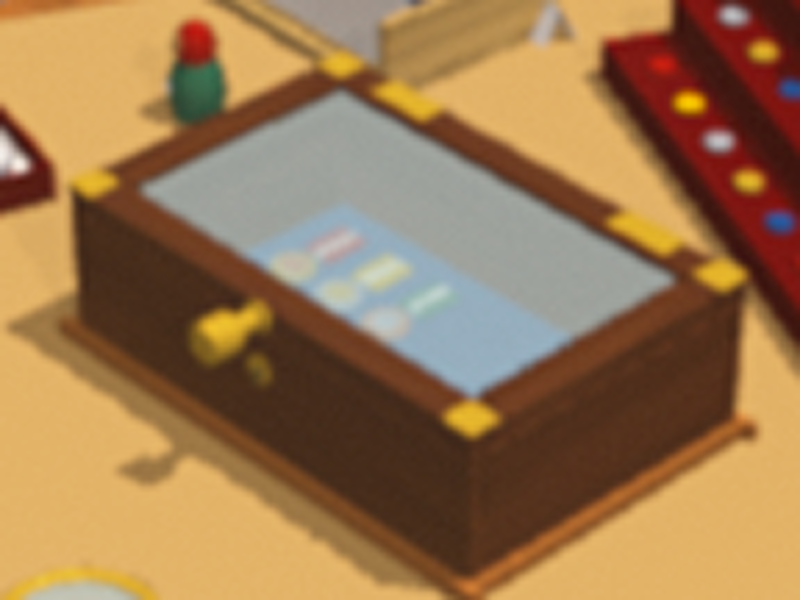

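The crops confirm the white disc with blue ring and blue knob: side crop (305,203), top crop (294,212). The jar is at top crop (530,140) and the lid's brass knob at top pixel (263,265). Next, positions.

```bash
python3 - <<'E'
from h import *
np.set_printoptions(suppress=True,precision=1)
s=lambda x,y:(225+x/4-.4,265+y/4-.4); t=lambda x,y:(325+x/4-.4,225+y/4-.4)
print("cover knob tri",tri(s(305,183),t(297,211)),"disc z11 top",plane("top",[397.8,277.9],10),"ct",plane("top",t(293.5,212),10),"side",plane("side",s(306,201),10),"knob z29",plane("top",t(297,211),29),plane("side",s(305,182),29))
print("jar z45 top",plane("top",t(530.5,140),45),"side",plane("side",s(452,331),45),tri(s(452,331),t(530.5,140)))
c=lambda x,y:(155+x/4.444-.4,150+y/4.444-.4); d=lambda x,y:(240+x/5.555-.4,150+y/5.555-.4)
print("lidknob",tri(d(213,335),c(482,514)),plane("top",c(482,514),104),plane("side",d(213,335),104))
cr=plane("top",[c(37,282),c(552,10),c(718,352),c(183,597)],113);print(cr)
cs=plane("side",[d(340,52),d(747,270),d(472,432),d(73,182)],113);print(cs)
for q in(cr,cs):
    print("edges",[np.linalg.norm(q[i]-q[(i+1)%4]) for i in range(4)],"c",q.mean(0),[np.degrees(np.arctan2(*(q[i]-q[j])[[1,0]])) for i,j in((0,3),(1,2))],[np.degrees(np.arctan2(*(q[i]-q[j])[[1,0]])) for i,j in((0,1),(3,2))])
st=arm.read_state();print(st['position'])
from scipy.spatial.transform import Rotation as R
print(R.from_quat(st['ee_rot']).as_matrix().round(3))
E
```

```text
cover knob tri [ 452.  -193.4   29. ] disc z11 top [[ 449.8 -193.2   10. ]] ct [[ 450.6 -193.8   10. ]] side [[ 453.2 -191.9   10. ]] knob z29 [[ 451.7 -193.3   29. ]] [[ 452.5 -192.6   29. ]]
jar z45 top [[ 496.3 -350.8   45. ]] side [[ 496.  -360.1   45. ]] [ 497.5 -353.3   37. ]
lidknob [492.5 169.8 105.8] [[493.2 169.9 104. ]] [[492.5 172.4 104. ]]
[[636.  429.7 113. ]
 [789.  122.1 113. ]
 [584.2  29.  113. ]
 [448.8 344.7 113. ]]
[[646.8 430.8 113. ]
 [795.2 128.9 113. ]
 [596.3  32.3 113. ]
 [452.6 335.4 113. ]]
edges [np.float64(343.57784131256795), np.float64(224.95736320086934), np.float64(343.496305191395), np.float64(205.54813964836703)] c [614.5 231.4 113. ] [np.float64(24.42936277541997), np.float64(24.44277249301894)] [np.float64(116.44414207380625), np.float64(113.20662108660343)]
edges [np.float64(336.33489630257947), np.float64(221.05024075589935), np.float64(335.4643895658549), np.float64(216.4072922522076)] c [622.7 231.9 113. ] [np.float64(26.148223957658114), np.float64(25.914678451821715)] [np.float64(116.16772840403347), np.float64(115.37507488029378)]
[280.1 558.7 250.3]
[[-0.9 -0.  -0.4]
 [ 0.4 -0.  -0.9]
 [ 0.  -1.   0. ]]
```

```bash
cat > ov.py <<'E'
from h import *
from scipy.optimize import least_squares
np.set_printoptions(suppress=True,precision=1)
c=lambda x,y:(155+x/4.444-.4,150+y/4.444-.4); d=lambda x,y:(240+x/5.555-.4,150+y/5.555-.4)
top=np.array([c(37,282),c(552,10),c(718,352),c(183,597),c(482,514)]);sd=np.array([d(340,52),d(747,270),d(472,432),d(73,182),d(213,335)])
L=np.array([[110,170,113],[110,-170,113],[-110,-170,113],[-110,170,113],[-141,0,104.]])
def pts(p):
    a=p[2];q=L.copy();q[:,0]=p[0]+L[:,0]*np.cos(a)-L[:,1]*np.sin(a);q[:,1]=p[1]+L[:,0]*np.sin(a)+L[:,1]*np.cos(a);return q
f=lambda p:np.r_[(proj("top",pts(p))-top).ravel(),(proj("side",pts(p))-sd).ravel()]
r=least_squares(f,[617,231,.445],loss='soft_l1');print("case",r.x[:2],np.degrees(r.x[2]),"knob",pts(r.x)[4],"res",f(r.x))
E
python3 ov.py
python3 - <<'E'
from h import *
th=np.linspace(0,2*np.pi,200)
def circ(x,y,z,r): return np.c_[x+r*np.cos(th),y+r*np.sin(th),np.full(200,z)]
def draw(fn,n,box,cs,out):
    im=cv2.imread(fn);x0,y0,w,h=box;S=640//w
    a=cv2.resize(im[y0:y0+h,x0:x0+w],None,fx=S,fy=S,interpolation=cv2.INTER_CUBIC)
    for q,col in cs:
        p=(proj(n,q)-[x0,y0]+.5)*S
        cv2.polylines(a,[np.round(p).astype(int)],True,col,1)
    return a
cs=[(circ(496.5,-352,45,40),(0,0,255)),(circ(496.5,-352,45,36),(0,255,0)),(circ(451.5,-193,11,41),(0,0,255)),(circ(451.5,-193,29,10),(0,255,0))]
a=draw("pics/side1.png","side",(265,290,106,80),cs,0);b=draw("pics/top1.png","top",(378,238,106,60),cs,0)
cv2.imwrite("pics/o1.png",cv2.resize(np.vstack([a,b]),None,fx=.7,fy=.7,interpolation=cv2.INTER_AREA))
E
```

```text
case [619.5 230.3] 24.984831003746848 knob [491.7 170.7 104. ] res [-0.4 -4.3 -0.2 -0.8 -0.3 -2.9  2.6  0.2 -0.3  0.6  0.2 -0.  -0.4  1.3
 -1.2  0.8 -1.5 -0.2 -0.1  0.3]
```

View pics/o1.png

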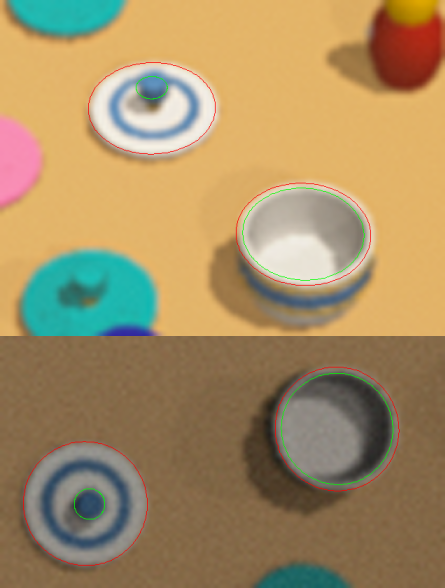

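The overlay matches. The cover is at (451.5,-193) and the jar at (496.5,-352) in both views. Next I work out the approach.

```bash
cat > g.py <<'E'
import sys
from h import *
from scipy.spatial.transform import Rotation as R
np.set_printoptions(suppress=True,precision=2)
def go(target,Rt=None):
    st=arm.read_state();R0=R.from_quat(st['ee_rot'])
    sh=R0.inv().apply(np.array(target)-st['position'])/10
    print("shift cm",sh,"dist",np.linalg.norm(sh)*10,"rot",np.degrees((R0.inv()*Rt).as_rotvec()) if Rt is not None else 0)
def show():
    st=arm.read_state();print(st['clock'],st['position'],st['joints'],st['contact_force'],st['gripper_width']);print(R.from_quat(st['ee_rot']).as_matrix())
def tool(yaw,pitch):
    # y = approach dir at heading yaw, pitch up +, z horizontal
    y=np.array([np.cos(pitch)*np.cos(yaw),np.cos(pitch)*np.sin(yaw),np.sin(pitch)])
    z=np.array([np.sin(yaw),-np.cos(yaw),0]);x=np.cross(y,z);return R.from_matrix(np.c_[x,y,z])
E
python3 - <<'E'
from g import *
show(); go([451.5,-193,160]); 
R0=arm.read_state()['ee_rot']
# level the tool: target rotation with same heading
M=R.from_quat(R0).as_matrix();print(np.degrees(np.arctan2(M[1,2],M[0,2])))
E
```

```text
0.5 [280.1  558.66 250.26] [ 1.36  0.38  0.01 -0.   -1.19 -0.26] [0.25 0.11 0.13] 85.37598200981067
[[-0.89 -0.   -0.45]
 [ 0.45 -0.   -0.89]
 [ 0.   -1.    0.  ]]
shift cm [-49.02   9.03  59.51] dist 776.2222949586505 rot 0
-116.63250096531208
```

```bash
python3 -m inch '[[0.7,-49,9,59.5,0,0,0],[0.7,-49,9,59.5,0,0,0],[0.7,-49,9,59.5,0,0,0],[0.7,-49,9,59.5,0,0,0],[0.7,-49,9,59.5,0,0,0],[0.7,-49,9,59.5,0,0,0],[0.7,-49,9,59.5,0,0,0],[0.7,-49,9,59.5,0,0,0],[0.7,-49,9,59.5,0,0,0],[0.7,-49,9,59.5,0,0,0],[0.7,-49,9,59.5,0,0,0],[0.7,-49,9,59.5,0,0,0],[0.7,-49,9,59.5,0,0,0],[0.7,-49,9,59.5,0,0,0],[0.7,-49,9,59.5,0,0,0],[0.7,-49,9,59.5,0,0,0],[0.7,-49,9,59.5,0,0,0],[0.7,-49,9,59.5,0,0,0],[0.7,-49,9,59.5,0,0,0],[0.7,-49,9,59.5,0,0,0]]'; python3 - <<'E'
from g import *
show();go([451.5,-193,160]);go([451.5,-193,70])
E
```

```text
clock: 2.17
position: [452.2, -196.7, 159.5]
ee_rot: [-0.165, -0.687, 0.688, 0.165]
contact_force: [0.0, 0.0, 0.3]
gripper_width: 60.2
2.1667 [ 452.15 -196.69  159.51] [-0.08  0.25 -0.44  0.   -0.88  1.18] [0.02 0.05 0.29] 60.1641806810686
[[-0.89 -0.   -0.45]
 [ 0.45 -0.   -0.89]
 [ 0.   -1.    0.  ]]
shift cm [ 0.23 -0.05 -0.3 ] dist 3.7819655378886137 rot 0
shift cm [ 0.22  8.95 -0.31] dist 89.58423995498927 rot 0
```

```bash
python3 -m inch '[[0.7,0.2,9,-0.3,0,0,0],[0.7,0.2,9,-0.3,0,0,0],[0.7,0.2,9,-0.3,0,0,0],[0.7,0.2,9,-0.3,0,0,0],[0.7,0.2,9,-0.3,0,0,0]]'; python3 - <<'E'
from g import *
show();go([451.5,-193,35])
for n in("side","top"):
    im=arm.get_image(n)[:,:,::-1]; cv2.imwrite(f"pics/{n}2.png",im)
s=cv2.imread("pics/side2.png")[240:360,225:385];t=cv2.imread("pics/top2.png")[225:345,325:485]
cv2.imwrite("pics/c2.png",cv2.resize(np.hstack([s,t]),(800,300),interpolation=cv2.INTER_CUBIC))
E
```

```text
clock: 2.58
position: [452.0, -189.2, 71.4]
ee_rot: [-0.163, -0.688, 0.688, 0.162]
contact_force: [-0.2, 0.5, 0.7]
gripper_width: 59.7
2.5833 [ 452.03 -189.22   71.42] [-0.06  0.38 -0.54  0.   -0.65  1.17] [-0.24  0.54  0.72] 59.7023935147718
[[-0.89  0.   -0.45]
 [ 0.45 -0.   -0.89]
 [-0.   -1.    0.  ]]
shift cm [-0.12  3.64  0.36] dist 36.62427204255898 rot 0
```

View pics/c2.png

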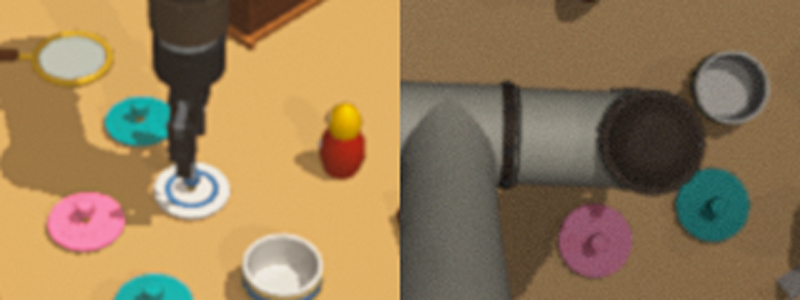

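The side crop shows the fingers coming down over the white cover's knob at (190,185). The top view is blocked by the arm. I'll correct by 4 mm and descend slowly.

```bash
python3 -m inch '[[0.7,-0.1,1,0.35,0,0,0],[0.7,-0.1,1.5,0.35,0,0,0],[0.7,-0.1,2,0.35,0,0,0],[0.7,-0.1,2.5,0.35,0,0,0],[0.7,-0.1,3,0.35,0,0,0],[0.7,-0.1,3.5,0.35,0,0,0],[0.7,-0.1,3.6,0.35,0,0,0],[0.7,-0.1,3.6,0.35,0,0,0],[0.7,-0.1,3.6,0.35,0,0,0]]'; python3 - <<'E'
from g import *
show();go([451.5,-193,35])
im=arm.get_image("side")[:,:,::-1]
cv2.imwrite("pics/c3.png",cv2.resize(im[270:340,250:350],(800,560),interpolation=cv2.INTER_CUBIC))
E
```

```text
clock: 3.43
position: [450.4, -192.8, 34.2]
ee_rot: [-0.163, -0.688, 0.688, 0.163]
contact_force: [0.7, -0.1, 0.7]
gripper_width: 60.0
3.4333 [ 450.37 -192.84   34.22] [-0.07  0.44 -0.58  0.   -0.55  1.18] [ 0.75 -0.06  0.72] 59.96021836539416
[[-0.89 -0.   -0.45]
 [ 0.45 -0.   -0.89]
 [ 0.   -1.    0.  ]]
shift cm [-0.11 -0.08 -0.04] dist 1.3857785391252344 rot 0
```

View pics/c3.png

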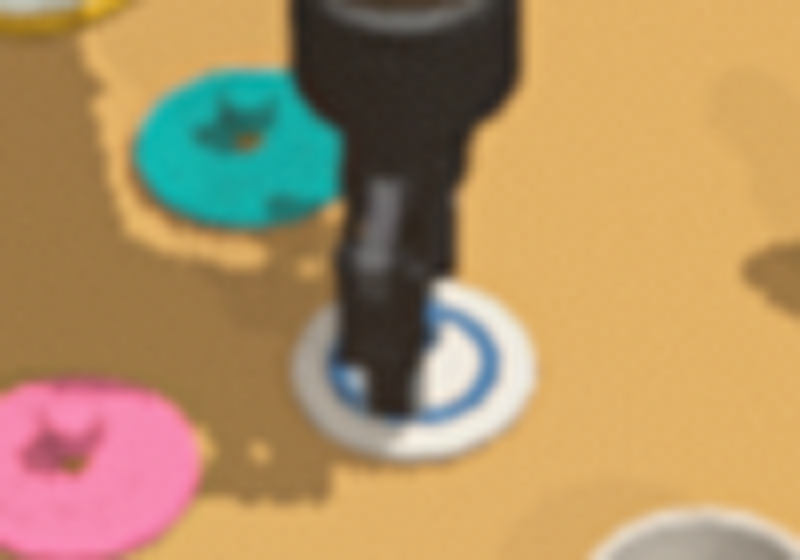

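The fingers straddle the knob, and the tips clear the disc. Closing.

```bash
python3 -m inch '[[0,-0.1,-0.1,0,0,0,0],[0,-0.1,-0.1,0,0,0,0],[0,-0.1,-0.1,0,0,0,0],[0,-0.1,-0.1,0,0,0,0],[0,-0.1,-0.1,0,0,0,0],[0,-0.1,-0.1,0,0,0,0],[0,-0.1,-0.1,0,0,0,0],[0,-0.1,-0.1,0,0,0,0]]';  python3 -m inch '[[0,0,-1,0,0,0,0],[0,0,-2,0,0,0,0],[0,0,-4,0,0,0,0],[0,0,-6,0,0,0,0],[0,0,-8,0,0,0,0],[0,0,-8,0,0,0,0],[0,0,-8,0,0,0,0],[0,0,-8,0,0,0,0]]';python3 - <<'E'
from g import *
show();go([496.5,-352,115])
im=arm.get_image("side")[:,:,::-1];cv2.imwrite("pics/side4.png",im)
cv2.imwrite("pics/c4.png",cv2.resize(im[250:340,240:360],(800,600),interpolation=cv2.INTER_CUBIC))
E
```

```text
clock: 4.15
position: [451.5, -193.3, 35.8]
ee_rot: [-0.163, -0.688, 0.688, 0.162]
contact_force: [-0.5, 0.5, 5.3]
gripper_width: 17.9
clock: 4.82
position: [450.3, -193.1, 114.4]
ee_rot: [0.162, 0.688, -0.688, -0.164]
contact_force: [0.4, -0.3, -1.5]
gripper_width: 17.6
4.8167 [ 450.34 -193.08  114.39] [-0.07  0.31 -0.5  -0.   -0.76  1.18] [ 0.41 -0.29 -1.55] 17.623036309997218
[[-0.89 -0.   -0.45]
 [ 0.45  0.   -0.89]
 [ 0.   -1.    0.  ]]
shift cm [-11.26  -0.08  12.13] dist 165.49128752202424 rot 0
```

View pics/c4.png

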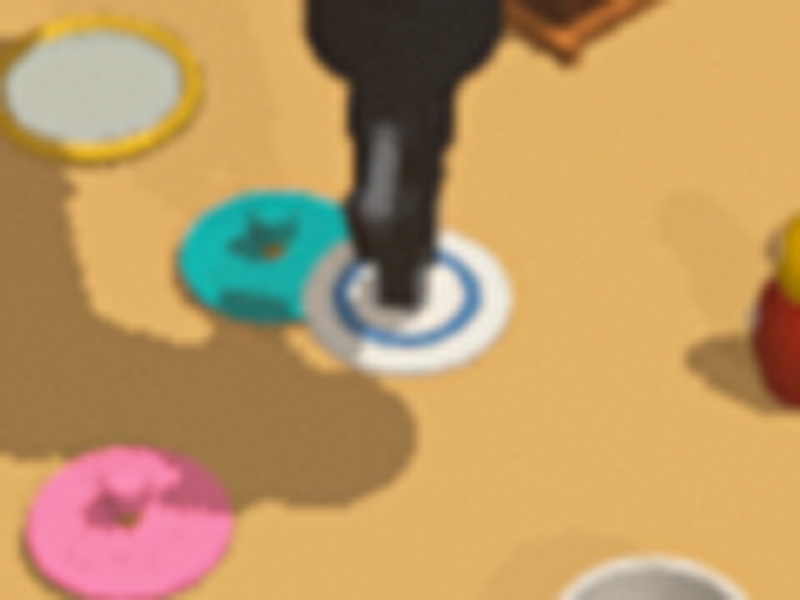

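Lifted, and it looks level. I'll measure where the disc sits relative to the TCP by fitting its ellipse in the side view, and re-measure the jar.

```bash
cat > fit.py <<'E'
from h import *
th=np.linspace(0,2*np.pi,200)
def circ(x,y,z,r): return np.c_[x+r*np.cos(th),y+r*np.sin(th),np.full(200,z)]
def ovl(im,n,box,cs,S):
    x0,y0,w,h=box
    a=cv2.resize(im[y0:y0+h,x0:x0+w],None,fx=S,fy=S,interpolation=cv2.INTER_CUBIC)
    for q,col in cs:
        p=(proj(n,q)-[x0,y0]+.5)*S
        cv2.polylines(a,[np.round(p*8).astype(int)],True,col,1,cv2.LINE_AA,3)
    return a
E
python3 - <<'E'
from fit import *
im=cv2.imread("pics/side4.png")
a=ovl(im,"side",(272,270,60,60),[(circ(450.8,-193,89.6,41),(0,0,255)),(circ(450.8,-193,84.6,41),(255,0,255))],6)
b=ovl(im,"side",(310,320,60,60),[(circ(496.5,-352,45,40),(0,0,255)),(circ(496.5,-352,45,36),(0,255,0)),(circ(496.5,-352,0,34),(0,0,255))],6)
cv2.imwrite("pics/o4.png",np.hstack([a,b]))
E
```

```text
(no output)
```

View pics/o4.png

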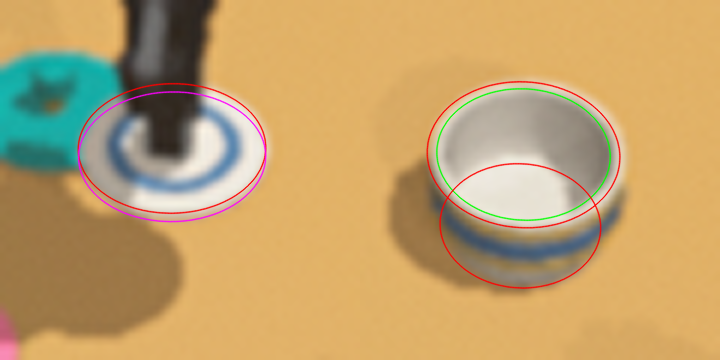

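```bash
cat > rim.py <<'E'
from fit import *
from scipy.ndimage import map_coordinates
from scipy.optimize import least_squares
def edge(im,n,x,y,z,r,sel,ch):
    out=[];rs=np.arange(r-5,r+5,.25)
    for a in th[::4]:
        if not sel(a):continue
        P3=np.c_[x+rs*np.cos(a),y+rs*np.sin(a),np.full(len(rs),z)]
        uv=proj(n,P3);v=map_coordinates(cv2.GaussianBlur(im.astype(float),(0,0),.6) if 0 else im.astype(float),[uv[:,1],uv[:,0]],order=1)
        g=np.abs(np.gradient(np.convolve(v,np.ones(5)/5,'same')))[6:-6];i=g.argmax()+6
        if g.max()>1: out.append((a,rs[i]))
    return np.array(out)
def fitc(im,n,x,y,z,r,sel,ch=0):
    for _ in range(4):
        e=edge(im[:,:,ch],n,x,y,z,r,sel,ch)
        f=lambda p:p[0]*np.cos(e[:,0])+p[1]*np.sin(e[:,0])+r+p[2]-e[:,1]
        s=least_squares(f,[0,0,0],loss='soft_l1').x;x+=s[0];y+=s[1]
    return x,y,s[2],np.std(f(s)),len(e)
if __name__=="__main__":
    s=cv2.imread("pics/side1.png");t=cv2.imread("pics/top1.png");np.set_printoptions(precision=1)
    al=lambda a:True
    for ch in(0,2):
        print("jar top outer",np.round(fitc(t,"top",496.5,-352,45,40,al,ch),1))
        print("jar side outer",np.round(fitc(s,"side",496.5,-352,45,40,lambda a:True,ch),1))
        print("jar side inner",np.round(fitc(s,"side",496.5,-352,45,36,lambda a:True,ch),1))
        print("cover top",np.round(fitc(t,"top",451.5,-193,10,41,al,ch),1))
        print("cover side",np.round(fitc(s,"side",451.5,-193,11,41,al,ch),1))
E
python3 rim.py
```

```text
jar top outer [ 496.1 -348.9   -2.4    1.    50. ]
jar side outer [ 498.7 -353.3    1.     0.6   50. ]
jar side inner [ 495.1 -352.5    2.1    1.3   50. ]
cover top [ 450.6 -193.6   -0.5    0.7   50. ]
cover side [ 453.  -194.7    0.6    0.8   50. ]
jar top outer [ 496.5 -349.    -2.3    1.6   50. ]
jar side outer [ 5.0e+02 -3.6e+02 -1.0e-01  2.0e+00  5.0e+01]
jar side inner [ 496.4 -355.4    1.1    1.5   50. ]
cover top [ 450.6 -193.3   -1.2    1.1   32. ]
cover side [ 450.5 -197.1   -2.9    0.6   34. ]
```

```bash
python3 -m inch '[[0,-3,-0.1,3,0,0,0],[0,-6,-0.1,6.5,0,0,0],[0,-9,-0.1,9.7,0,0,0],[0,-11,-0.1,11.8,0,0,0],[0,-11.3,-0.1,12.1,0,0,0],[0,-11.3,0.5,12.1,0,0,0],[0,-11.3,1.2,12.1,0,0,0],[0,-11.3,1.8,12.1,0,0,0],[0,-11.3,1.8,12.1,0,0,0],[0,-11.3,1.8,12.1,0,0,0],[0,-11.3,1.8,12.1,0,0,0]]';python3 - <<'E'
from g import *
from fit import *
show();go([497,-351.7,92])
p=arm.read_state()['position']
im=arm.get_image("side")[:,:,::-1].copy();cv2.imwrite("pics/side5.png",im)
z=p[2]-24.8
cs=[(circ(497,-351.7,45,40),(0,0,255)),(circ(p[0],p[1],z,41),(0,255,0)),(circ(p[0],p[1],z-5,41),(0,255,0))]
cv2.imwrite("pics/o5.png",np.hstack([ovl(im,"side",(300,310,65,75),c,6) for c in([],cs)]))
t=arm.get_image("top")[:,:,::-1];cv2.imwrite("pics/t5.png",cv2.resize(t[210:310,400:500],(500,500)))
E
```

```text
clock: 5.78
position: [498.1, -351.2, 97.5]
ee_rot: [-0.162, -0.688, 0.688, 0.162]
contact_force: [-0.2, -0.0, -1.3]
gripper_width: 17.3
5.7833 [ 498.13 -351.24   97.55] [-0.35  0.5  -0.22  0.   -0.85  1.46] [-0.2  -0.04 -1.3 ] 17.304310871245995
[[-0.89  0.   -0.45]
 [ 0.45 -0.   -0.89]
 [-0.   -1.    0.  ]]
shift cm [0.08 0.55 0.09] dist 5.683176438274317 rot 0
```

View pics/o5.png

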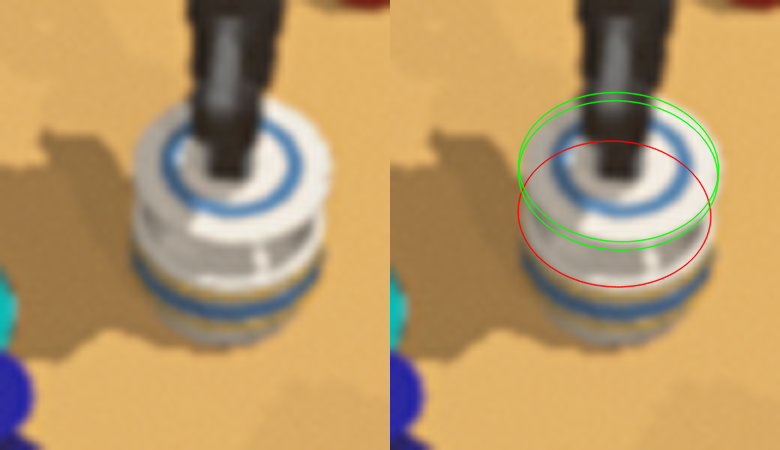

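View pics/t5.png

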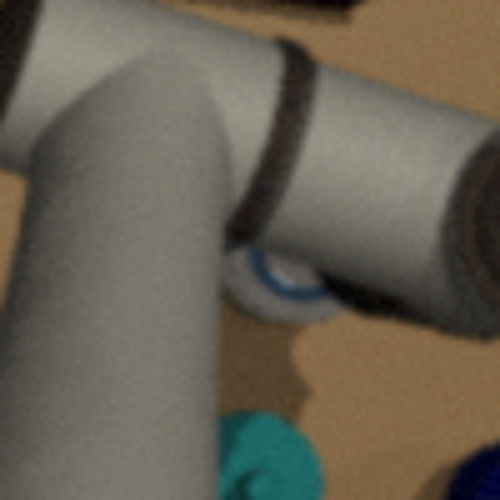

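Cover and jar rim share the same small image bias (about +0.5 px), so their relative alignment is good to about 1 mm. I'll lower it slowly and watch the force.

```bash
python3 -m inch '[[0,0.1,0.2,0.1,0,0,0],[0,0.1,0.5,0.1,0,0,0],[0,0.1,0.8,0.1,0,0,0],[0,0.1,1.1,0.1,0,0,0],[0,0.1,1.4,0.1,0,0,0],[0,0.1,1.6,0.1,0,0,0],[0,0.1,1.8,0.1,0,0,0],[0,0.1,1.9,0.1,0,0,0],[0,0.1,1.9,0.1,0,0,0]]';python3 - <<'E'
from g import *
from fit import *
show();go([497,-351.7,75])
im=arm.get_image("side")[:,:,::-1].copy();cv2.imwrite("pics/side6.png",im)
cv2.imwrite("pics/o6.png",ovl(im,"side",(300,310,75,75),[],8))
E
```

```text
clock: 6.63
position: [496.5, -352.5, 77.9]
ee_rot: [0.163, 0.688, -0.688, -0.163]
contact_force: [0.9, 0.0, -1.1]
gripper_width: 18.0
6.6333 [ 496.49 -352.48   77.95] [-0.35  0.53 -0.24 -0.   -0.81  1.46] [ 0.93  0.01 -1.09] 17.99189087134761
[[-0.89 -0.   -0.45]
 [ 0.45  0.   -0.89]
 [ 0.   -1.    0.  ]]
shift cm [-0.01  0.29 -0.09] dist 3.0893104337122974 rot 0
```

View pics/o6.png

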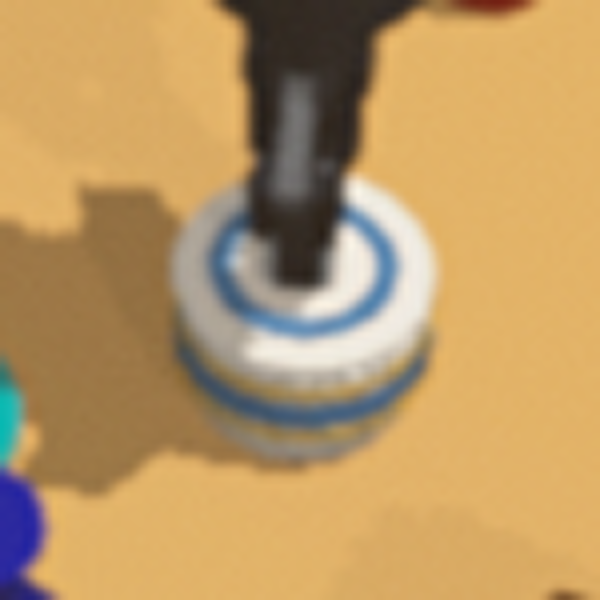

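```bash
python3 -m inch '[[0,0,0.1,0,0,0,0],[0,0,0.15,0,0,0,0],[0,0,0.2,0,0,0,0],[0,0,0.25,0,0,0,0],[0,0,0.3,0,0,0,0],[0,0,0.3,0,0,0,0]]';python3 - <<'E'
from g import *
show()
E
```

```text
clock: 7.18
position: [496.6, -352.5, 75.2]
ee_rot: [0.163, 0.688, -0.688, -0.163]
contact_force: [-0.1, 0.2, -1.5]
gripper_width: 17.6
7.1833 [ 496.6  -352.5    75.24] [-0.35  0.53 -0.24 -0.   -0.8   1.46] [-0.14  0.16 -1.52] 17.62569174885142
[[-0.89 -0.   -0.45]
 [ 0.45  0.   -0.89]
 [ 0.   -1.   -0.  ]]
```

```bash
python3 -m inch '[[0,0,0.05,0,0,0,0],[0,0,0.1,0,0,0,0],[0,0,0.1,0,0,0,0],[0,0,0.1,0,0,0,0]]';python3 -m inch '[[0,0,0.05,0,0,0,0],[0,0,0.1,0,0,0,0],[0,0,0.1,0,0,0,0],[0,0,0.1,0,0,0,0]]'
```

```text
clock: 7.52
position: [496.7, -352.6, 74.9]
ee_rot: [-0.163, -0.688, 0.688, 0.163]
contact_force: [-0.5, 0.2, 2.6]
gripper_width: 17.6
clock: 7.85
position: [496.7, -352.6, 74.8]
ee_rot: [-0.163, -0.688, 0.688, 0.162]
contact_force: [-2.5, 3.0, 9.1]
gripper_width: 17.7
```

Contact came at TCP z = 74.8, exactly the height predicted for fully seated. I'll unload the push, open, and rise straight up.

```bash
python3 -m inch '[[0,0,-0.15,0,0,0,0],[0,0,-0.15,0,0,0,0],[0.15,0,-0.15,0,0,0,0],[0.3,0,-0.15,0,0,0,0],[0.5,0,-0.15,0,0,0,0],[0.6,0,-0.15,0,0,0,0],[0.7,0,-0.15,0,0,0,0],[0.7,0,-0.15,0,0,0,0],[0.7,0,-0.15,0,0,0,0]]';python3 -m inch '[[0.7,0,-0.5,0,0,0,0],[0.7,0,-1.5,0,0,0,0],[0.7,0,-3,0,0,0,0],[0.7,0,-6,0,0,0,0],[0.7,0,-10,0,0,0,0],[0.7,0,-13,0,0,0,0],[0.7,0,-16,0,0,0,0],[0.7,0,-16,0,0,0,0]]';python3 - <<'E'
from g import *
from fit import *
show()
im=arm.get_image("side")[:,:,::-1].copy();cv2.imwrite("pics/side7.png",im)
cv2.imwrite("pics/o7.png",ovl(im,"side",(300,310,75,75),[],8))
E
```

```text
clock: 8.6
position: [496.6, -352.5, 74.7]
ee_rot: [-0.163, -0.688, 0.688, 0.163]
contact_force: [0.1, -0.9, -0.8]
gripper_width: 59.9
clock: 9.27
position: [499.5, -354.5, 244.0]
ee_rot: [-0.168, -0.686, 0.69, 0.157]
contact_force: [0.5, -0.7, 1.4]
gripper_width: 59.7
9.2667 [ 499.49 -354.47  243.99] [-0.35  0.36 -0.05  0.   -1.15  1.46] [ 0.54 -0.69  1.4 ] 59.73120588973454
[[-0.89  0.01 -0.45]
 [ 0.45 -0.01 -0.89]
 [-0.02 -1.    0.  ]]
```

View pics/o7.png

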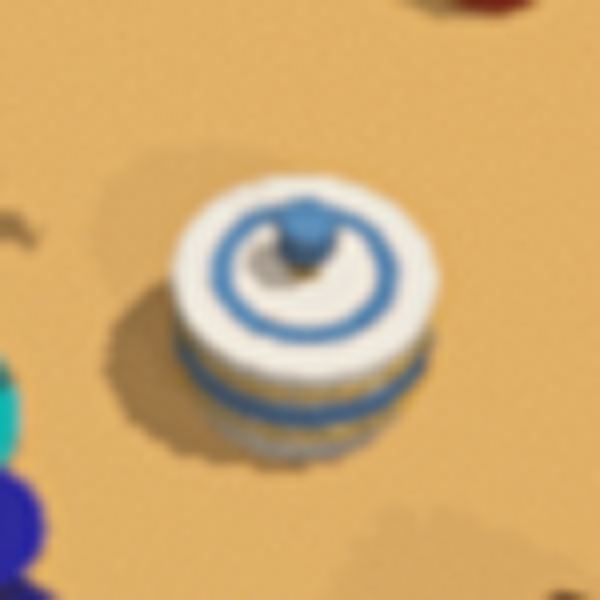

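The picture shows the cover level and flush on the jar (disc centre about (338,344)), with the jar not disturbed. Now the lid, staging above and in front of its knob.

```bash
python3 - <<'E'
from g import *
Rt=tool(np.radians(25),np.radians(-75))
go([466,158,240],Rt);show()
E
```

```text
shift cm [ 25.8   -0.22 -44.28] dist 512.487069924575 rot [ -7.01 -51.25  13.42]
9.3167 [ 498.36 -353.46  240.44] [-0.35  0.36 -0.05  0.   -1.15  1.46] [-0.4  -0.27 -0.76] 59.63460562504975
[[-0.89  0.01 -0.45]
 [ 0.45 -0.   -0.89]
 [-0.01 -1.   -0.  ]]
```

```bash
python3 -m inch '[[0.75,8,-0.2,-13,-1.5,-12,3],[0.75,25.8,-0.2,-44.3,-7,-51,13.5],[0.75,25.8,-0.2,-44.3,-7,-51,13.5],[0.75,25.8,-0.2,-44.3,-7,-51,13.5],[0.75,25.8,-0.2,-44.3,-7,-51,13.5],[0.75,25.8,-0.2,-44.3,-7,-51,13.5],[0.75,25.8,-0.2,-44.3,-7,-51,13.5],[0.75,25.8,-0.2,-44.3,-7,-51,13.5],[0.75,25.8,-0.2,-44.3,-7,-51,13.5],[0.75,25.8,-0.2,-44.3,-7,-51,13.5],[0.75,25.8,-0.2,-44.3,-7,-51,13.5],[0.75,25.8,-0.2,-44.3,-7,-51,13.5],[0.75,25.8,-0.2,-44.3,-7,-51,13.5],[0.75,25.8,-0.2,-44.3,-7,-51,13.5],[0.75,25.8,-0.2,-44.3,-7,-51,13.5],[0.75,25.8,-0.2,-44.3,-7,-51,13.5],[0.75,25.8,-0.2,-44.3,-7,-51,13.5],[0.75,25.8,-0.2,-44.3,-7,-51,13.5]]';python3 - <<'E'
from g import *
show()
Rt=tool(np.radians(25),np.radians(-75))
go([466,158,240],Rt)
for n in("side","top"): cv2.imwrite(f"pics/{n}8.png",arm.get_image(n)[:,:,::-1])
s=cv2.imread("pics/side8.png")[110:290,200:440];t=cv2.imread("pics/top8.png")[130:310,150:390]
cv2.imwrite("pics/c8.png",cv2.resize(np.hstack([s,t]),(800,300)))
E
```

```text
clock: 10.82
position: [464.7, 157.9, 236.8]
ee_rot: [-0.061, 0.707, -0.663, 0.237]
contact_force: [-0.2, -0.2, -0.0]
gripper_width: 64.0
10.8167 [464.65 157.92 236.78] [ 0.69  0.05 -0.53  0.09 -0.75  1.25] [-0.19 -0.19 -0.02] 63.97956886791863
[[-0.88  0.23  0.42]
 [-0.4   0.11 -0.91]
 [-0.25 -0.97 -0.01]]
shift cm [-0.2  -0.28  0.05] dist 3.488120815611062 rot [ 0.33 -0.51  0.31]
```

View pics/c8.png

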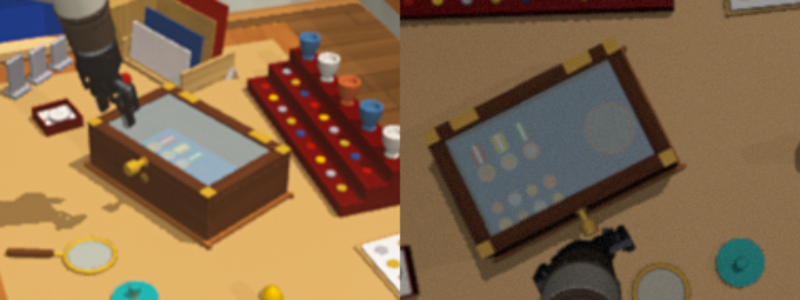

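```bash
python3 -m inch '[[0.8,-0.2,3,0,0,0,0],[0.8,-0.2,6,0,0,0,0],[0.8,-0.2,9,0,0,0,0],[0.8,-0.2,9.5,0,0,0,0],[0.8,-0.2,9.5,0,0,0,0],[0.8,-0.2,9.5,0,0,0,0]]';python3 - <<'E'
from g import *
show()
Rt=tool(np.radians(25),np.radians(-75))
go([492.3,170.5,104],Rt)
for n in("side","top"): cv2.imwrite(f"pics/{n}9.png",arm.get_image(n)[:,:,::-1])
s=cv2.imread("pics/side9.png")[150:240,230:350];t=cv2.imread("pics/top9.png")[215:305,210:330]
p=arm.read_state()['position'];print(proj("side",[p,[492.3,170.5,104]]),proj("top",[p,[492.3,170.5,104]]))
cv2.imwrite("pics/c9.png",cv2.resize(np.hstack([s,t]),(800,300),interpolation=cv2.INTER_CUBIC))
E
```

```text
clock: 11.42
position: [488.5, 170.6, 146.3]
ee_rot: [-0.062, 0.707, -0.663, 0.238]
contact_force: [0.5, -0.4, 0.5]
gripper_width: 68.2
11.4167 [488.48 170.64 146.3 ] [ 0.68  0.21 -0.61  0.12 -0.5   1.23] [ 0.47 -0.4   0.55] 68.2294534425462
[[-0.88  0.23  0.42]
 [-0.4   0.11 -0.91]
 [-0.25 -0.97 -0.01]]
shift cm [0.75 4.18 0.2 ] dist 42.46923372527347 rot [ 0.34 -0.39  0.25]
[[276.41 198.71]
 [278.05 210.26]] [[260.3  266.94]
 [262.82 265.61]]
```

View pics/c9.png

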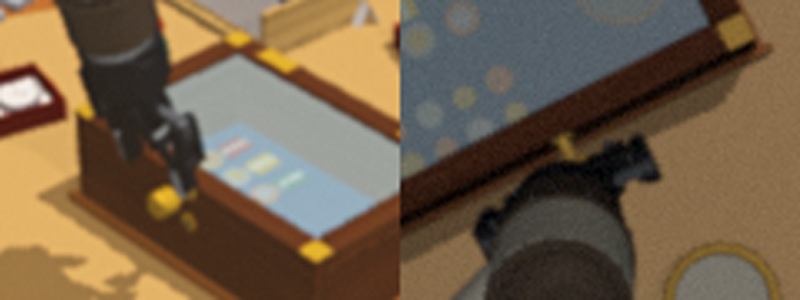

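The side view shows the fingers above the knob at (279,210). The top view shows the jaws straddling the stem. Descending onto the knob.

```bash
python3 -m inch '[[0.8,0.7,0.6,0.2,0,0,0],[0.8,0.7,1.3,0.2,0,0,0],[0.8,0.7,2,0.2,0,0,0],[0.8,0.7,2.7,0.2,0,0,0],[0.8,0.7,3.4,0.2,0,0,0],[0.8,0.7,4,0.2,0,0,0],[0.8,0.7,4.2,0.2,0,0,0],[0.8,0.7,4.2,0.2,0,0,0],[0.8,0.7,4.2,0.2,0,0,0]]';python3 - <<'E'
from g import *
show()
Rt=tool(np.radians(25),np.radians(-75))
go([492.3,170.5,104],Rt)
for n in("side","top"): cv2.imwrite(f"pics/{n}10.png",arm.get_image(n)[:,:,::-1])
s=cv2.imread("pics/side10.png")[150:240,230:350];t=cv2.imread("pics/top10.png")[215:305,210:330]
cv2.imwrite("pics/c10.png",cv2.resize(np.hstack([s,t]),(800,300),interpolation=cv2.INTER_CUBIC))
E
```

```text
clock: 12.27
position: [492.3, 170.8, 102.8]
ee_rot: [-0.062, 0.707, -0.663, 0.237]
contact_force: [-0.3, 0.5, -1.2]
gripper_width: 68.0
12.2667 [492.26 170.81 102.78] [ 0.67  0.29 -0.67  0.15 -0.37  1.2 ] [-0.35  0.45 -1.17] 68.03279500313337
[[-0.88  0.23  0.42]
 [-0.4   0.11 -0.91]
 [-0.25 -0.97 -0.01]]
shift cm [-0.02 -0.12  0.03] dist 1.2550912067338453 rot [ 0.35 -0.38  0.32]
```

View pics/c10.png

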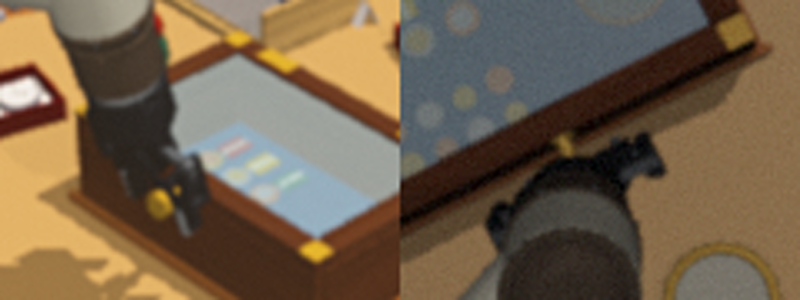

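The knob lies between the fingers in the side crop (160,203). Closing.

```bash
python3 -m inch '[[0,0,0,0,0,0,0],[0,0,0,0,0,0,0],[0,0,0,0,0,0,0],[0,0,0,0,0,0,0],[0,0,0,0,0,0,0],[0,0,0,0,0,0,0],[0,0,0,0,0,0,0],[0,0,0,0,0,0,0],[0,0,0,0,0,0,0]]';python3 - <<'E'
from g import *
show()
p=arm.read_state()['position'];yaw=np.radians(25)
H=np.array([492.3,170.5,0])+np.array([np.cos(yaw),np.sin(yaw),0])*251;H[2]=95;print("hinge",H)
E
```

```text
clock: 13.12
position: [492.5, 170.0, 103.6]
ee_rot: [-0.062, 0.707, -0.663, 0.238]
contact_force: [2.6, -4.8, 1.5]
gripper_width: 24.5
13.1167 [492.46 169.95 103.55] [ 0.67  0.28 -0.67  0.15 -0.37  1.2 ] [ 2.62 -4.8   1.53] 24.472952867034017
[[-0.88  0.23  0.42]
 [-0.4   0.11 -0.91]
 [-0.25 -0.97 -0.01]]
hinge [719.78 276.58  95.  ]
```

Gripped at 24.5 mm. Next I compute the arc about the hinge in tool axes.

```bash
cat > arc.py <<'E'
from g import *
yaw=np.radians(25);ex=np.array([np.cos(yaw),np.sin(yaw),0]);ez=np.array([0,0,1.])
KN=np.array([492.3,170.3,104]);H=KN+251*ex-9*ez;k=0.7
def K(t): return H+ex*(-251*np.cos(t)+9*np.sin(t))+ez*(251*np.sin(t)+9*np.cos(t))
def rows(t0,ts,k=k):
    st=arm.read_state();R0=R.from_quat(st['ee_rot'])
    for t in ts: print(t,(R0.inv().apply(K(np.radians(t))-K(np.radians(t0)))/10).round(2),round(-k*(t-t0),1))
def ang(p):
    d=p-H;return np.degrees(np.arctan2(d[2],-(d@ex))-np.arctan2(9,251))
E
python3 - <<'E'
from arc import *
rows(0,[1,2,4,6,8,10,12,14,16,18,20]);print(K(np.radians(60)))
E
```

```text
1 [-0.13 -0.42 -0.  ] -0.7
2 [-0.27 -0.83 -0.01] -1.4
4 [-0.56 -1.66 -0.01] -2.8
6 [-0.89 -2.47 -0.02] -4.2
8 [-1.24 -3.28 -0.02] -5.6
10 [-1.62 -4.07 -0.03] -7.0
12 [-2.03 -4.84 -0.04] -8.4
14 [-2.47 -5.6  -0.04] -9.8
16 [-2.93 -6.35 -0.05] -11.2
18 [-3.41 -7.08 -0.06] -12.6
20 [-3.93 -7.79 -0.06] -14.0
[613.11 226.63 316.87]
```

```bash
python3 -m inch '[[0,-0.13,-0.42,0,0,0,-0.7],[0,-0.27,-0.83,0,0,0,-1.4],[0,-0.56,-1.66,0,0,0,-2.8],[0,-0.89,-2.47,0,0,0,-4.2],[0,-1.24,-3.28,0,0,0,-5.6],[0,-1.62,-4.07,0,0,0,-7],[0,-1.62,-4.07,0,0,0,-7]]';python3 - <<'E'
from arc import *
show();p=arm.read_state()['position'];print(ang(p))
rows(10,[12,14,16,18,20,22,24,26,28,30])
s=arm.get_image("side")[:,:,::-1][120:255,220:400]
cv2.imwrite("pics/c11.png",cv2.resize(s,(800,600),interpolation=cv2.INTER_CUBIC))
E
```

```text
clock: 13.7
position: [497.3, 172.2, 146.8]
ee_rot: [-0.106, 0.702, -0.677, 0.196]
contact_force: [2.9, -2.6, -4.9]
gripper_width: 24.4
13.7 [497.32 172.18 146.82] [ 0.65  0.27 -0.48  0.03 -0.69  1.32] [ 2.87 -2.64 -4.89] 24.36823317718663
[[-0.9   0.12  0.42]
 [-0.41  0.06 -0.91]
 [-0.13 -0.99 -0.01]]
9.857618915652413
12 [-0.31 -0.82 -0.01] -1.4
14 [-0.65 -1.63 -0.01] -2.8
16 [-1.01 -2.43 -0.02] -4.2
18 [-1.4  -3.21 -0.03] -5.6
20 [-1.82 -3.98 -0.03] -7.0
22 [-2.27 -4.73 -0.04] -8.4
24 [-2.74 -5.47 -0.05] -9.8
26 [-3.24 -6.19 -0.06] -11.2
28 [-3.76 -6.9  -0.06] -12.6
30 [-4.31 -7.58 -0.07] -14.0
```

View pics/c11.png

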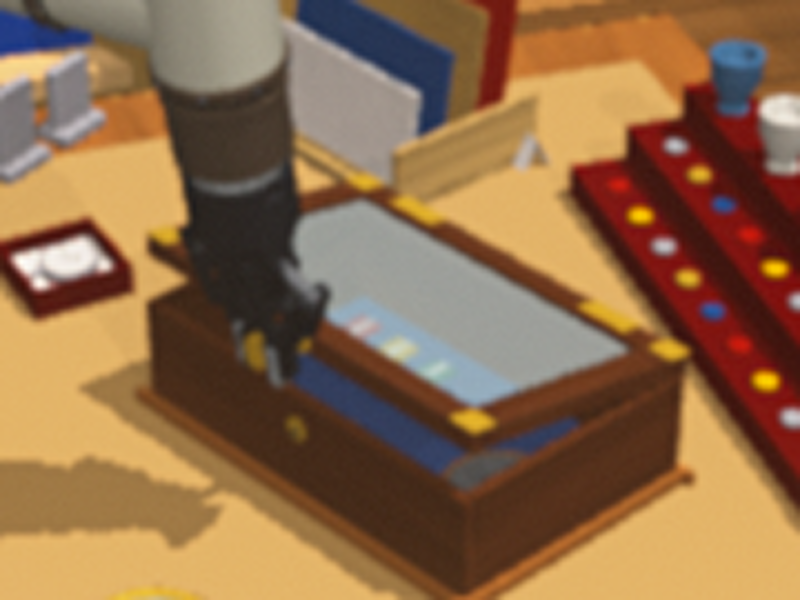

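The lid is opening, about 10° so far, with the knob held in the jaws (side crop (255,350)) and low forces. Continuing.

```bash
python3 -m inch '[[0,-0.31,-0.82,0,0,0,-1.4],[0,-0.65,-1.63,0,0,0,-2.8],[0,-1.01,-2.43,-0.02,0,0,-4.2],[0,-1.4,-3.21,-0.03,0,0,-5.6],[0,-1.82,-3.98,-0.03,0,0,-7],[0,-2.27,-4.73,-0.04,0,0,-8.4],[0,-2.74,-5.47,-0.05,0,0,-9.8],[0,-3.24,-6.19,-0.06,0,0,-11.2],[0,-3.76,-6.9,-0.06,0,0,-12.6],[0,-4.31,-7.58,-0.07,0,0,-14],[0,-4.31,-7.58,-0.07,0,0,-14]]';python3 - <<'E'
from arc import *
show();p=arm.read_state()['position'];print(ang(p))
rows(30,[32,34,36,38,40,42,44,46,48,50])
E
```

```text
clock: 14.67
position: [526.2, 185.8, 226.3]
ee_rot: [0.191, -0.683, 0.696, -0.111]
contact_force: [-0.3, -3.3, -3.1]
gripper_width: 24.4
14.6667 [526.18 185.82 226.33] [ 0.62  0.34 -0.11 -0.03 -1.23  1.4 ] [-0.3  -3.32 -3.07] 24.385123758735947
[[-0.9  -0.11  0.42]
 [-0.42 -0.04 -0.91]
 [ 0.11 -0.99 -0.01]]
29.514582884011016
32 [-0.39 -0.78 -0.01] -1.4
34 [-0.81 -1.56 -0.02] -2.8
36 [-1.25 -2.31 -0.02] -4.2
38 [-1.73 -3.05 -0.03] -5.6
40 [-2.22 -3.77 -0.04] -7.0
42 [-2.74 -4.48 -0.05] -8.4
44 [-3.29 -5.16 -0.05] -9.8
46 [-3.86 -5.83 -0.06] -11.2
48 [-4.45 -6.48 -0.07] -12.6
50 [-5.06 -7.1  -0.08] -14.0
```

```bash
python3 -m inch '[[0,-0.39,-0.78,0,0,0,-1.4],[0,-0.81,-1.56,-0.02,0,0,-2.8],[0,-1.25,-2.31,-0.02,0,0,-4.2],[0,-1.73,-3.05,-0.03,0,0,-5.6],[0,-2.22,-3.77,-0.04,0,0,-7],[0,-2.74,-4.48,-0.05,0,0,-8.4],[0,-3.29,-5.16,-0.05,0,0,-9.8],[0,-3.86,-5.83,-0.06,0,0,-11.2],[0,-4.45,-6.48,-0.07,0,0,-12.6],[0,-5.06,-7.1,-0.08,0,0,-14],[0,-5.06,-7.1,-0.08,0,0,-14]]';python3 - <<'E'
from arc import *
show();p=arm.read_state()['position'];print(ang(p))
rows(50,[52,54,56,58,60,61])
s=arm.get_image("side")[:,:,::-1][80:260,200:440]
cv2.imwrite("pics/c12.png",cv2.resize(s,(800,600),interpolation=cv2.INTER_CUBIC))
E
```

```text
clock: 15.58
position: [579.0, 210.8, 291.3]
ee_rot: [0.273, -0.655, 0.704, -0.026]
contact_force: [-3.1, -3.6, -1.6]
gripper_width: 24.3
15.5833 [579.   210.8  291.28] [ 0.58  0.53  0.32 -0.06 -1.72  1.42] [-3.11 -3.61 -1.59] 24.279215297407664
[[-0.85 -0.32  0.42]
 [-0.39 -0.14 -0.91]
 [ 0.35 -0.94 -0.01]]
49.59288242876214
52 [-0.47 -0.74 -0.01] -1.4
54 [-0.97 -1.46 -0.01] -2.8
56 [-1.49 -2.17 -0.02] -4.2
58 [-2.04 -2.85 -0.03] -5.6
60 [-2.6  -3.52 -0.04] -7.0
61 [-2.9  -3.84 -0.04] -7.7
```

View pics/c12.png

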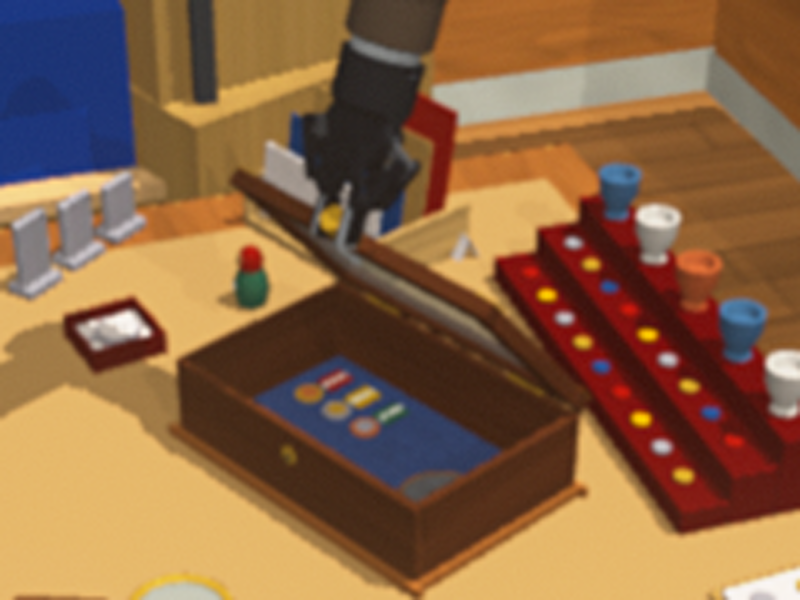

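The lid is at about 50° and the knob is still in the jaws. Now the last 10°.

```bash
python3 -m inch '[[0,-0.47,-0.74,0,0,0,-1.4],[0,-0.97,-1.46,-0.01,0,0,-2.8],[0,-1.49,-2.17,-0.02,0,0,-4.2],[0,-2.04,-2.85,-0.03,0,0,-5.6],[0,-2.6,-3.52,-0.04,0,0,-7],[0,-2.7,-3.62,-0.04,0,0,-7],[0,-2.7,-3.62,-0.04,0,0,-7],[0,-2.7,-3.62,-0.04,0,0,-7],[0,-2.7,-3.62,-0.04,0,0,-7]]';python3 - <<'E'
from arc import *
show();p=arm.read_state()['position'];print(ang(p))
for n in("side","top"):cv2.imwrite(f"pics/{n}13.png",arm.get_image(n)[:,:,::-1])
s=cv2.imread("pics/side13.png")[80:260,200:440]
# predicted lid outline at 60: top surface corners, local (x from hinge 0..-220, z 18)
for T in(57,60,63):
  t=np.radians(T);ey=np.array([-np.sin(yaw),np.cos(yaw),0])
  f=lambda x,y,z:H+ey*y+ex*(x*np.cos(t)+z*np.sin(t))+ez*(-x*np.sin(t)+z*np.cos(t))
  print(T,[ (np.round((proj(n,[f(-220,170,18),f(-220,-170,18),f(-220,170,0),f(-220,-170,0)]))-o,1)*sc).round(0).tolist() for n,o,sc in(("side",[200,80],3.333),("top",[0,0],1))])
cv2.imwrite("pics/c13.png",cv2.resize(s,(800,600),interpolation=cv2.INTER_CUBIC))
E
```

```text
clock: 16.38
position: [613.4, 227.1, 315.9]
ee_rot: [0.311, -0.638, 0.704, 0.016]
contact_force: [-0.1, -1.9, -4.9]
gripper_width: 23.8
16.3833 [613.42 227.06 315.89] [ 0.57  0.66  0.58 -0.08 -1.96  1.42] [-0.1  -1.88 -4.87] 23.79282112276754
[[-0.81 -0.42  0.42]
 [-0.37 -0.18 -0.91]
 [ 0.46 -0.89 -0.01]]
59.98943854522343
57 [[[255.0, 141.0], [512.0, 275.0], [243.0, 155.0], [499.0, 291.0]], [[155.0, 240.0], [291.0, 173.0], [160.0, 246.0], [295.0, 179.0]]]
60 [[[263.0, 133.0], [520.0, 266.0], [251.0, 146.0], [507.0, 281.0]], [[152.0, 236.0], [289.0, 168.0], [157.0, 242.0], [292.0, 175.0]]]
63 [[[271.0, 125.0], [529.0, 257.0], [259.0, 138.0], [516.0, 272.0]], [[150.0, 232.0], [287.0, 163.0], [154.0, 238.0], [290.0, 170.0]]]
```

View pics/c13.png

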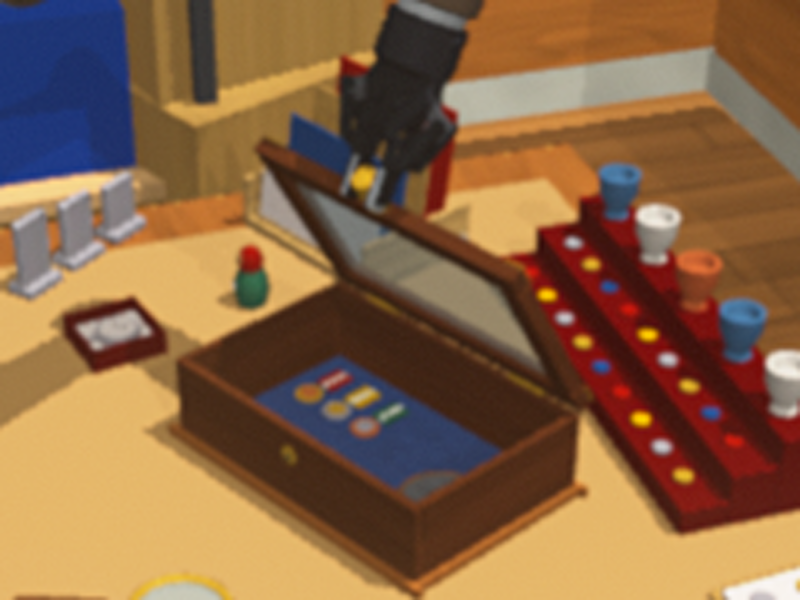

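View pics/top13.png

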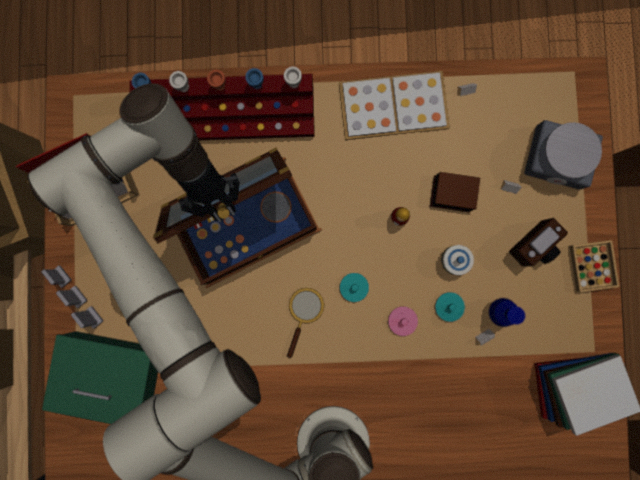

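The image agrees with 60°: the lid's top corners are at (260,140) and (522,268) in the side crop, against (263,133)/(251,146) and (520,266)/(507,281) predicted. I'll hold briefly, check for drift, and recheck the jar before handing in.

```bash
python3 -m inch '[[0,0,0,0,0,0,0],[0,0,0,0,0,0,0],[0,0,0,0,0,0,0],[0,0,0,0,0,0,0],[0,0,0,0,0,0,0],[0,0,0,0,0,0,0]]';python3 - <<'E'
from arc import *
show();print(ang(arm.read_state()['position']))
s=arm.get_image("side")[:,:,::-1]; t=cv2.imread("pics/top13.png")
cv2.imwrite("pics/c14.png",np.hstack([cv2.resize(s[310:370,305:375],(466,400),interpolation=cv2.INTER_CUBIC),cv2.resize(t[240:285,435:480],(330,400),interpolation=cv2.INTER_CUBIC)]))
E
```

```text
clock: 16.98
position: [614.0, 227.3, 316.3]
ee_rot: [0.311, -0.638, 0.704, 0.015]
contact_force: [2.3, -0.3, -9.4]
gripper_width: 24.5
16.9833 [614.05 227.33 316.25] [ 0.57  0.66  0.59 -0.08 -1.97  1.42] [ 2.27 -0.28 -9.44] 24.52622627093016
[[-0.81 -0.42  0.42]
 [-0.38 -0.18 -0.91]
 [ 0.46 -0.89 -0.01]]
60.166224551107156
```

View pics/c14.png

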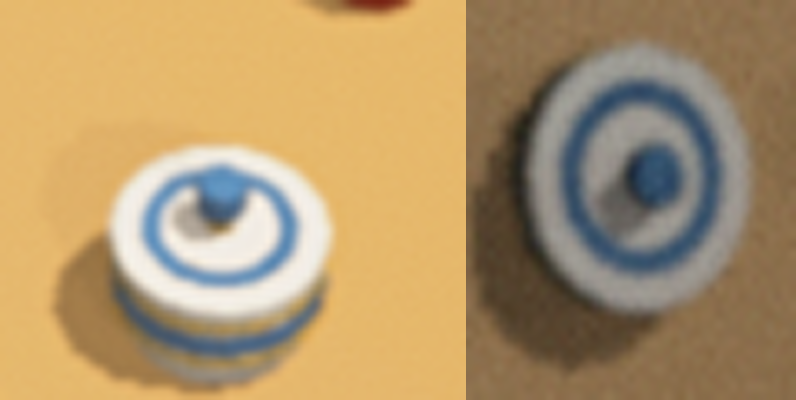

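The cover sits level and down on the jar in both views. The lid is held at about 60.2° without drift.

```bash
python3 -c "
from bench import arm
print(arm.job_done())"
```

```text
the job is handed in; nothing more can be done
None
```

The jar's cover is on and released, and the arm is holding the case lid open at about 60°. I handed the job in at about 17 s.

- **Cover:** I put the white cover with the blue ring on the jar where it stood. It touched down at the height calculated for fully seated (TCP at 74.8 mm). After release, both camera views show it level and down on the rim.
- **Lid:** I lifted it by the brass knob. The gripper position gives 60.2°, and the side view agrees to about a degree. It did not drop over a 0.6 s hold. The knob is still in the jaws, at 24.5 mm opening.
- **Forces:** The highest reading after any move was about 9–10 N. The vertical force rose from about 5 to 9 N during the final hold, with the gripper position unchanged to within 1 mm.
- **Other goods:** The last top picture shows the pink and turquoise covers and the other goods undisturbed.
- **Disagreements:** The two cameras differed by 1–3 mm on the jar's position, so I used a position between them. My reading of one corner of the case was off by about 4 pixels, so the fit gave it little weight.

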